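Lift a biscuit off the cookie sheet with a turner and tip it onto the cooling rack

TASK

Use the turner to lift the big round biscuit off the cookie sheet (slide the blade under it; the sheet's lip will stop it running away) and carry it to the wire cooling rack. Bring it low over the rack on the turner and tip it off gently, so that it ends flat, right side up and wholly on the rack, then lay the turner down with its blade flat on the bare counter. Keep your fingers off the biscuit, and leave the shortbread, mug, jar and butter dish where they are.

Things in the scene. Friction and masses are not known exactly. Their poses are not given: they have to be found in the camera images.
- turner: Loose kitchen turner, 0.25 kg, blade-heavy: left alone it rests flat on its blade, handle in the air. Steel blade 110 (x) x 75 (y) x 2.5 mm; biscuits slide off it at a slope of 16 to 23 degrees. Origin: centre of the blade's underside, z up, +x to its front edge. A neck rises to a level wooden handle 22 x 22 mm in section, x = -95 to -215 mm, its centre line 42 mm above the blade's underside.
- turner_grip (a point): Point on the handle's centre line to grip, 120 mm behind the blade's centre and 42 mm above its underside; same axes as the turner. Fingers close along the turner's y over 22 mm; grip hard (about 100 N) so that the blade does not droop.
- turner_tip (a point): Middle of the blade's front edge, on its underside.
- biscuit: Big round hard-baked oat biscuit, about 70 g, 92 mm across, 14 mm thick, rigid, loose. Origin: centre of its underside, z up. The underside is flat to 36 mm radius, then slopes up to 6 mm at the edge, so a thin blade can start beneath it. On the sheet in one of two places side by side, 5 to 55 mm from the lip; pushed, it slides until the lip stops it.
- shortbread: Small square shortbread biscuit, 56 x 56 x 12 mm, about 40 g, in the other place on the sheet, 120 mm to one side along the sheet's y. Stays where it is. Origin: centre of its underside.
- sheet: Flat aluminium cookie sheet, fixed, 240 (x) x 280 (y) mm; its upper face is 8 mm above the counter. Origin: centre of its underside. At its +x end an upright lip, 4 mm thick (inner face at x = 116 mm), runs the full width and rises 14 mm above the upper face; the other three edges are flat and open.
- rack: Wire cooling rack, fixed on the counter, 220 x 220 mm; wires 4 mm thick along its y every 20 mm, all level, their tops 20 mm above the counter. Origin: centre at counter height.
- mug: White mug, 80 mm wide, 90 mm high, handle at its +y side; stands aside at the far side of the counter. Origin: centre of its underside.
- jar: Glass jar with a steel cap, 72 mm wide, 110 mm high; stands aside at the far side. Origin: centre of its underside.
- butter_dish: White covered butter dish with a knob, 100 x 170 mm, 60 mm high, on the counter between the robot and the sheet, off to the robot's right. Origin: centre of its underside.
There are look-alikes about, which are no part of the job. Leave any blue or turquoise look-alike of the biscuit alone.

How it is judged (in metres and radians):
On the way, in this order (a step that is already met when the one before it is completed fails the run):
1. the round biscuit is lifted clear of the sheet (underside at least 25 mm above the sheet's face), resting on the turner alone (height (world z) of biscuit above 0.033 m and contact force between biscuit and turner above 0.1 N and contact force between biscuit and sheet below 0.05 N), for 0.2 s.
2. the biscuit, still on the turner, is over the rack with its centre less than 70 mm above the wires (x of biscuit in the frame of rack between -0.09 and 0.09 m and y of biscuit in the frame of rack between -0.09 and 0.09 m and z of biscuit in the frame of rack below 0.09 m and contact force between biscuit and turner above 0.05 N), for 0.1 s.
At the end, for the whole second after the job is handed in: Round biscuit at rest on the rack, flat (7 deg), right side up, centre within 66 mm of the rack's centre along each side, off the turner; turner released and still, blade flat (4 deg) on the bare counter, touching neither sheet nor rack; shortbread within 30 mm of its start (x of biscuit in the frame of rack between -0.066 and 0.066 m and y of biscuit in the frame of rack between -0.066 and 0.066 m and z of biscuit in the frame of rack between 0.015 and 0.026 m and angle between biscuit's own z axis and vertical below 0.12 rad and linear speed of each of biscuit, turner below 0.02 m/s and contact force between biscuit and turner below 0.02 N and height (world z) of turner below 0.006 m and angle between turner's own z axis and vertical below 0.07 rad and contact force between turner and rack below 0.05 N and contact force between turner and sheet below 0.05 N and distance of shortbread from where it was at the start of the episode below 0.03 m).
It fails at once if the fingers touch the round biscuit (contact force between biscuit and the fingers above 0.5 N).
It fails at once if the shortbread is moved by 30 mm or more (distance of shortbread from where it was at the start of the episode above 0.03 m).
It fails at once if the mug, the jar or the butter dish is moved by 30 mm or more (distance of any of mug, jar, butter_dish from where it was at the start of the episode above 0.03 m).
It also fails if it takes over 69 s, if anything falls off the work surface, if the arm or the gripper's body presses on something with over 40 N, if the wrist force passes 120 N, or if a joint passes its speed limit or range.

ROBOT

A 6-joint arm with a two-finger parallel gripper is mounted at the origin on the work surface. World frame = base frame: x ahead of the robot, y to its left, z up, the work surface at z = 0. Lengths are in mm, angles in rad, forces in N, time in s.
With the tool pointing down it reaches from about 425 to 950 mm from the base axis. Payload 14.7 kg.
Tool frame: the origin (TCP) lies midway between the tips of the shut fingers; the grasp point (between the pads) lies 19 mm behind it (env.tcp_to_grasp is the distance from the TCP to the grasp point, in mm); z points along the fingers, x is the direction in which the jaws open and shut, and the axes are right-handed (so a half turn about z gives the same grasp; the last joint's range is limited). The gripper opens to 85 mm and grips with 20 to 120 N. Pads are 22 mm wide; open, the fingers measure 114 mm over their backs; the gripper's body (76 mm by 85 mm) begins 54 mm behind the grasp point. The pads swing forward as they close: fully open they stand 13 mm farther back than shut.
Start: joints at [-1.387, 0.48, 1.596, -0, 1.065, -0.047], TCP at [148.709, -632.754, 207.797] pointing down, gripper open.
Joint ranges: [-2.75, 2.75], [-0.82, 2.05], [0.23, 2.67], [-1.56, 4.7], [0.09, 2.69], [-2.92, 2.92]. Speed limits (rad/s): [1.89, 1.89, 2.39, 3.01, 3.01, 3.01].

INTERFACE

Orientations are given as a unit quaternion [w, x, y, z].
In Python, from bench import env gives the robot as it stands. The module is installed in compiled form; this text tells all that it offers. Calls block until the motion is done:
- env.move_to(position, orientation): joint-space move of the TCP to a pose.
- env.move_linear(position, frame=None, rate=150): straight line of the TCP; frame=None keeps the orientation; rate is the mean speed in mm/s.
- env.movej(angles): joint-space move.
- env.set_gripper(opening, effort=None): finger opening in mm; effort is the grip in N (None keeps the last); returns when the fingers have stopped.
- env.hold(seconds).
- env.inverse_kinematics(position, orientation): joint angles nearest the present ones, or None.
- env.observe(): the state.
- env.snapshot(name): name is "scene" or "top" or "wrist"; returns the picture (420x560x3 uint8, red, green, blue); there is no depth.
- env.calibration(name): a dict with "mtx" (3x3 intrinsics, pixels), "R" (3x3) and "t" (3): a world point X has camera coordinates R X + t; the wrist camera has in their place "hand_eye" (4x4, takes a point from camera to tool coordinates, whose origin is the TCP and whose axes are the tool frame's). Camera axes: x right, y down, z forward; pixel columns grow to the right and rows downward; lengths in mm; the calibration is good to about 2 mm. The wrist camera is an equidistant fisheye: a pixel r from the principal point sees the ray r / f radians off the axis. A picture is of the moment at which its call begins: read the wrist's pose just before it. calibration takes no time and is no camera call.
A pose or a line that the arm cannot do raises env.MotionError and nothing moves.
- env.sign_off(): hands the job in, once; it reports no verdict.
Trained networks look in the newest picture that a camera, given by its name, has taken for a name from the list of things; names that differ only in an ending like _2 or _b are one class to them, and where a whole thing is asked for, a point or a joint stands for the part that bears it (a point fixed in the world has none). Each returns a list of dicts, best first, with "score" (0 to 1); they miss things now and then, are a little off and sometimes report something else, mostly with a low value. They report only what shows in the picture. A call takes as long as a camera call. They do not tell look-alikes from the thing itself.
- env.search_frame(target, camera): "bbox" ([left, top, right, bottom] as shares, 0 to 1, of the picture: columns of its width, rows of its height, round what is visible of it).
The state is a dict: "time_s": time; "qpos": joint angles; "qd": joint speeds; "effort": joint torques, N m; "ee_pos": TCP position; "ee_rot": TCP orientation; "wrist_force": force on the tool from outside, world axes, zero at the start; "ft_torque": the same for the moment, N m; "opening": finger opening in mm.
Only numpy, scipy, OpenCV 4.12 (cv2) and the standard library are available. Lean on these libraries where they do the work, as an engineer would, in place of code of your own. Each camera call takes 0.05 s, during which the arm holds its last target. There are 200 camera calls.

## Working session

There is one attempt and no reset: what is moved stays moved. The work goes in short steps, each a Python script; the robot and the scene stay as the last script left them, time stands still between calls to the robot, and variables do not carry over. Pictures are saved under pics/ and viewed, on a budget of 10 in all, crops included, one or two more only if the job needs it, and the job is handed in when it is done.

```bash
mkdir -p pics; python3 - <<'E'
from bench import env
import cv2, numpy as np
o=env.observe(); print({k:np.round(v,3) for k,v in o.items()})
for n in("scene","top"):
    im=env.snapshot(n); cv2.imwrite(f"pics/{n}0.png",cv2.cvtColor(im,cv2.COLOR_RGB2BGR))
    c=env.calibration(n); print(n,{k:np.round(v,3).tolist() for k,v in c.items()})
    if n=="top":
        for t in("turner","biscuit","shortbread","sheet","rack","turner_grip","turner_tip","butter_dish","mug","jar"):
            r=env.search_frame(t,n); print(t,[(round(d["score"],2),np.round(np.array(d["bbox"])*[560,420,560,420]).tolist()) for d in r])
E
```

```text
{'time_s': np.float64(0.0), 'qpos': array([-1.387,  0.481,  1.597, -0.   ,  1.065, -0.047]), 'qd': array([-0.   , -0.002, -0.   ,  0.001,  0.001, -0.   ]), 'effort': array([ 5.0000e-03, -9.5065e+01, -4.3018e+01,  0.0000e+00,  1.2000e-02,
       -0.0000e+00]), 'ee_pos': array([ 148.604, -632.315,  207.155]), 'ee_rot': array([-0.   ,  0.784, -0.621, -0.   ]), 'wrist_force': array([-0.105, -0.288,  0.553]), 'ft_torque': array([-0.01 , -0.016, -0.067]), 'opening': np.float64(85.452)}
scene {'mtx': [[433.429, 0.0, 278.846], [0.0, 433.429, 208.103], [0.0, 0.0, 1.0]], 'R': [[0.222, 0.975, -0.007], [0.756, -0.176, -0.63], [-0.615, 0.135, -0.777]], 't': [-78.557, -362.37, 1457.034]}
top {'mtx': [[393.192, 0.0, 282.254], [0.0, 393.192, 203.362], [0.0, 0.0, 1.0]], 'R': [[-0.013, -1.0, 0.003], [-0.979, 0.012, -0.203], [0.203, -0.006, -0.979]], 't': [-36.254, 520.87, 838.976]}
turner [(0.93, [240.0, 147.0, 273.0, 257.0]), (0.22, [377.0, 160.0, 404.0, 192.0])]
biscuit [(0.76, [374.0, 209.0, 411.0, 245.0]), (0.62, [345.0, 289.0, 383.0, 335.0]), (0.57, [445.0, 194.0, 482.0, 230.0])]
shortbread [(0.74, [379.0, 163.0, 405.0, 192.0])]
sheet [(0.88, [321.0, 144.0, 432.0, 266.0])]
rack [(0.83, [64.0, 147.0, 167.0, 239.0]), (0.46, [239.0, 145.0, 273.0, 259.0])]
turner_grip [(0.55, [235.0, 151.0, 273.0, 254.0])]
turner_tip [(0.65, [237.0, 148.0, 274.0, 256.0])]
butter_dish [(0.58, [401.0, 274.0, 479.0, 339.0]), (0.42, [378.0, 162.0, 404.0, 191.0])]
mug [(0.56, [179.0, 91.0, 230.0, 132.0]), (0.21, [64.0, 143.0, 166.0, 237.0]), (0.18, [280.0, 76.0, 308.0, 123.0])]
jar [(0.62, [280.0, 75.0, 312.0, 122.0]), (0.6, [181.0, 90.0, 231.0, 136.0])]
```

```bash
cd pics; python3 -c "
import cv2
i=cv2.imread('top0.png'); cv2.imwrite('top0c.png',cv2.resize(i[60:350,40:500],(800,504),interpolation=cv2.INTER_CUBIC))"
```

```text
(no output)
```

View pics/top0c.png

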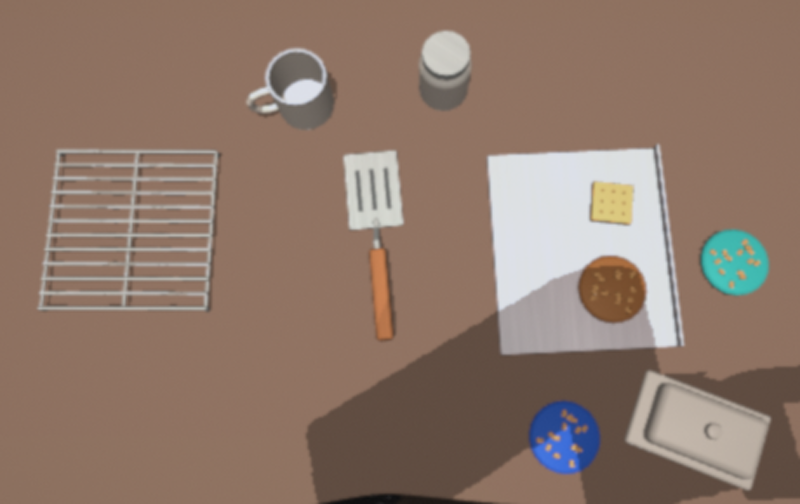

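View pics/scene0.png

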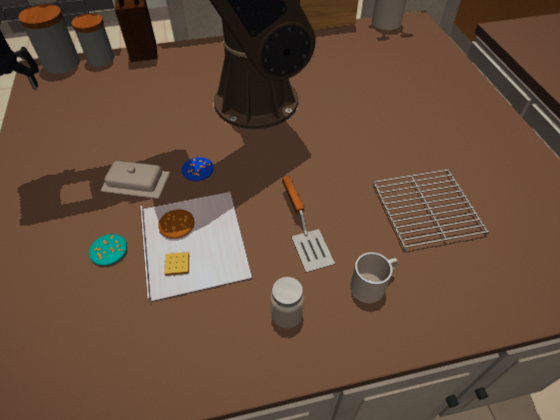

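The top view (crop) shows the turner at (375,245) with its blade pointing up (+x world). The sheet is at right with its lip on the right edge, so sheet +x is about world −y. The brown biscuit is at (612,289), the shortbread at (612,203), and the rack at left (130,230). Blue and turquoise decoys lie off the sheet.

```bash
cat > h.py <<'E'
from bench import env
import numpy as np, cv2
from scipy.spatial.transform import Rotation as Ro
def rays(name,px):
    c=env.calibration(name); K,R,t=map(np.asarray,(c["mtx"],c["R"],c["t"]))
    d=np.c_[np.atleast_2d(px),np.ones(len(np.atleast_2d(px)))]@np.linalg.inv(K).T@R
    return -R.T@t.ravel(), d
def plane(name,px,z):
    o,d=rays(name,px); return (o+d*((z-o[2])/d[:,2])[:,None])[:,:2]
def rect(im,name,z,xr,yr,s=2):
    "metric picture of plane z: row = (x1-x)*s, col=(y1-y)*s"
    c=env.calibration(name); K,R,t=map(np.asarray,(c["mtx"],c["R"],c["t"]))
    H=K@np.c_[R[:,0],R[:,1],R[:,2]*z+t.ravel()]
    A=np.array([[0,-1/s,xr[1]],[-1/s,0,yr[1]],[0,0,1]])
    return cv2.warpPerspective(im,H@A,(int((yr[1]-yr[0])*s),int((xr[1]-xr[0])*s)),flags=cv2.INTER_LINEAR|cv2.WARP_INVERSE_MAP)
E
python3 - <<'E'
from h import *
im=cv2.imread("pics/top0.png"); xr=(300,850);yr=(-500,600)
def seg(z,lo,hi,n=3,mn=300):
    r=rect(im,"top",z,xr,yr); hsv=cv2.cvtColor(r,cv2.COLOR_BGR2HSV)
    m=cv2.inRange(hsv,lo,hi); m=cv2.morphologyEx(m,cv2.MORPH_OPEN,np.ones((3,3)))
    cs,_=cv2.findContours(m,cv2.RETR_EXTERNAL,cv2.CHAIN_APPROX_NONE)
    for c in sorted(cs,key=cv2.contourArea)[::-1][:n]:
        if cv2.contourArea(c)<mn: continue
        b=cv2.minAreaRect(c); p=cv2.boxPoints(b)
        w=np.c_[xr[1]-p[:,1]/2,yr[1]-p[:,0]/2]
        print(" c",np.round([xr[1]-b[0][1]/2,yr[1]-b[0][0]/2]),"size",np.round(np.array(b[1])/2),"corners",np.round(w).astype(int).tolist())
for p in [(382,226),(392,177),(250,200),(256,235),(150,175),(300,250),(340,170),(400,190)]:
    print(p, cv2.cvtColor(im[p[1]:p[1]+1,p[0]:p[0]+1],cv2.COLOR_BGR2HSV).ravel())
print("biscuit");seg(20,(5,150,30),(15,255,130))
print("shortbread");seg(18,(18,90,120),(35,255,255))
print("handle");seg(53,(5,160,130),(15,255,255))
print("pale");seg(3,(0,0,95),(179,70,255),6)
f=lambda px:plane("top",np.array([[x/800*460+40,y/504*290+60] for x,y in px]),0).round().tolist()
print("rack corners",plane("top",np.array([[x/800*460+40,y/504*290+60] for x,y in [(58,151),(217,152),(208,309),(40,309)]]),20).round())
print("sheet",plane("top",np.array([[x/800*460+40,y/504*290+60] for x,y in [(488,156),(655,149),(678,346),(501,353)]]),8).round())
print("blade",plane("top",np.array([[x/800*460+40,y/504*290+60] for x,y in [(344,155),(396,151),(403,225),(350,229)]]),2.5).round())
print("handle ends",plane("top",np.array([[x/800*460+40,y/504*290+60] for x,y in [(377,250),(385,338)]]),53).round())
E
```

```text
(382, 226) [ 15 138 150]
(392, 177) [ 23 111 214]
(250, 200) [ 10  81 145]
(256, 235) [ 11 150 187]
(150, 175) [ 11  83 145]
(300, 250) [ 11  83 145]
(340, 170) [102   6 226]
(400, 190) [105   7 215]
biscuit
 c [ 466. -297.] size [70. 82.] corners [[501, -256], [501, -338], [430, -338], [430, -256]]
shortbread
 c [ 591. -305.] size [53. 54.] corners [[567, -275], [620, -282], [614, -335], [561, -328]]
handle
pale
 c [ 533. -265.] size [293. 254.] corners [[675, -133], [684, -387], [392, -397], [383, -143]]
 c [567. 361.] size [236. 235.] corners [[452, 481], [686, 477], [683, 241], [448, 245]]
 c [775. 134.] size [126. 122.] corners [[744, 216], [856, 168], [806, 52], [694, 100]]
 c [605.  24.] size [143.  82.] corners [[673, 71], [680, -11], [537, -23], [531, 59]]
 c [792. -80.] size [116.  81.] corners [[850, -40], [850, -120], [734, -120], [734, -40]]
 c [ 333. -406.] size [ 65. 187.] corners [[366, -312], [366, -500], [300, -500], [300, -312]]
rack corners [[673. 462.]
 [669. 240.]
 [449. 242.]
 [452. 465.]]
sheet [[ 663. -139.]
 [ 671. -376.]
 [ 394. -384.]
 [ 387. -147.]]
blade [[669.  65.]
 [674.  -9.]
 [566. -18.]
 [561.  56.]]
handle ends [[520.  15.]
 [406.   5.]]
```

```bash
cat >> h.py <<'E'
GL=np.array([-120,0,42.])   # grip point in turner frame
def Rt(h,p): return Ro.from_euler("ZY",[h,p],degrees=True)   # heading, front-down pitch (deg)
def pose(pt,h,p,local=(0,0,0)):
    "TCP pose putting turner-frame point `local` at world pt"
    R=Rt(h,p); g=np.asarray(pt,float)+R.apply(GL-np.asarray(local,float))
    M=R.as_matrix(); T=np.c_[M[:,1],M[:,0],-M[:,2]]
    q=Ro.from_matrix(T).as_quat(scalar_first=True)
    return g+T[:,2]*env.tcp_to_grasp, q
TIP=(55,0,0)
def lin(pt,h,p,local=(0,0,0),rate=100):
    x,q=pose(pt,h,p,local); env.move_linear(x,frame=q,rate=rate)
def st(m=""):
    o=env.observe(); print(m,"t",round(float(o["time_s"]),2),"ee",np.round(o["ee_pos"],1),"F",np.round(o["wrist_force"],1),"op",round(float(o["opening"]),1)); return o
def save(cam,fn,crop=None,size=None):
    im=cv2.cvtColor(env.snapshot(cam),cv2.COLOR_RGB2BGR); 
    cv2.imwrite(f"pics/raw_{fn}",im)
    if crop: im=im[crop[1]:crop[3],crop[0]:crop[2]]
    if size: im=cv2.resize(im,size,interpolation=cv2.INTER_CUBIC)
    cv2.imwrite("pics/"+fn,im); return im
E
python3 - <<'E'
from h import *
print("biscuit",plane("top",[[392.5,227]],16), "detector shortbread",plane("top",[[392,177.5]],14))
c=(617,23.5)
x,q=pose((*c,90),4.9,0); env.move_to(x,q); st("above")
save("wrist","w1.png")
for k in("mtx","hand_eye"): print(np.round(env.calibration("wrist")[k],3).tolist())
E
```

```text
biscuit [[ 468.58766376 -300.06832081]] detector shortbread [[ 588.9670042  -307.78534046]]
above t 3.22 ee [497.7  12.7 113.4] F [ 0.3 -0.6 -1. ] op 85.4
[[325.192, 0.0, 278.615], [0.0, 325.192, 206.889], [0.0, 0.0, 1.0]]
[[1.0, -0.0, 0.001, 0.46], [-0.0, 0.949, 0.315, -81.384], [-0.001, -0.315, 0.949, -165.583], [0.0, 0.0, 0.0, 1.0]]
```

View pics/w1.png

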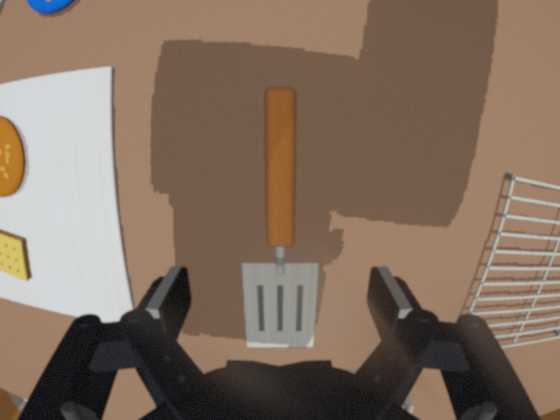

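The wrist view shows the handle centred between the fingers and aligned, with its ends at about (280,246) and (281,88). I'll check its position along the axis from these, then grasp.

```bash
python3 - <<'E'
from h import *
o=env.observe(); c=env.calibration("wrist"); K=np.array(c["mtx"]); E=np.array(c["hand_eye"])
Rw=Ro.from_quat(o["ee_rot"],scalar_first=True).as_matrix()
W=[]
for px in [(280,246),(281,88)]:
    v=(np.array(px)-K[:2,2])/K[0,0]; th=np.hypot(*v)
    d=np.r_[v/th*np.sin(th),np.cos(th)]
    a=Rw@E[:3,3]+o["ee_pos"]; d=Rw@E[:3,:3]@d
    w=a+d*(53-a[2])/d[2]; W.append(w); print(px,w.round(1))
D=W[0]-W[1]; h=np.degrees(np.arctan2(D[1],D[0])); print("len",np.hypot(*D[:2]),"yaw",h)
f=W[0][:2]; bc=f+95*np.array([np.cos(np.radians(h)),np.sin(np.radians(h))]); print("blade centre",bc)
if abs(bc[0]-617)<10 and abs(bc[1]-23.5)<6:
    c=(617+bc[0])/2,(23.5+bc[1])/2
    lin((*c,0),4.9,0,rate=80); st("down")
    env.set_gripper(0,100); st("grip")
    lin((*c,80),4.9,0,rate=100); st("lift")
    save("top","t1.png"); save("scene","s1.png",(180,90,420,300),(800,600))
E
```

```text
(280, 246) [522.5  16.6  53. ]
(281, 88) [406.2   7.3  53. ]
len 116.76419040512963 yaw 4.5665068430849685
blade centre [617.24792192  24.20128058]
down t 4.54 ee [497.9  13.6  23.7] F [-0.4  0.9  0.3] op 85.2
grip t 5.17 ee [497.5  13.6  23.4] F [-0.1 -0.2  2.4] op 18.0
lift t 6.12 ee [497.1  13.6 102.8] F [-0.2  0.4 -2. ] op 18.2
```

```bash
cat >> h.py <<'E'
H=-88.1; U=np.array([np.cos(np.radians(H)),np.sin(np.radians(H))]); B=np.array([468.6,-300.])
E
python3 - <<'E'
from h import *
x,q=pose((*(B-78*U),70),H,3,TIP); env.move_to(x,q); st("pre")
lin((*(B-78*U),25),H,3,TIP); st("low")
save("top","t2.png",(220,120,440,285),(800,600))
save("scene","s2.png",(120,130,340,295),(800,600))
E
```

```text
pre t 7.51 ee [460.3 -48.5 102.3] F [-0.1 -0.9 -2.6] op 18.4
low t 8.11 ee [460.4 -48.5  57.5] F [ 0.1  0.1 -3.1] op 18.4
```

View pics/t2.png

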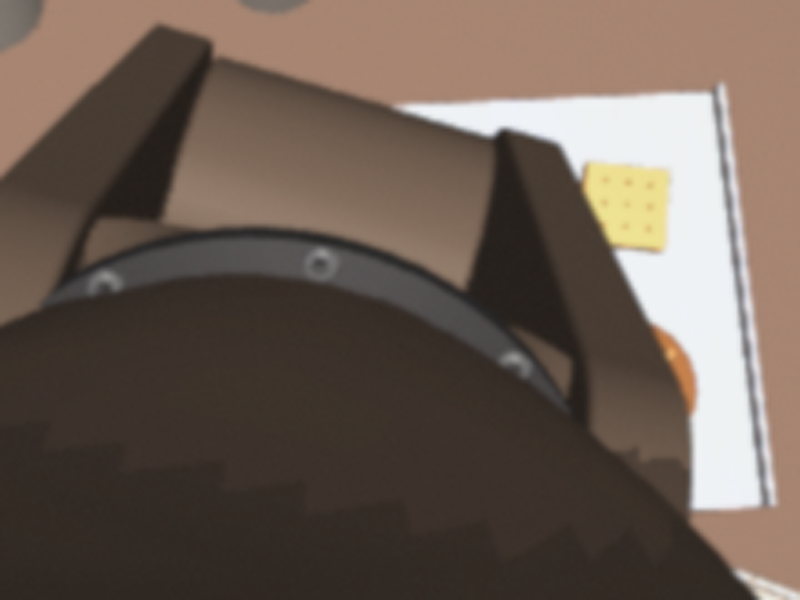

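View pics/s2.png

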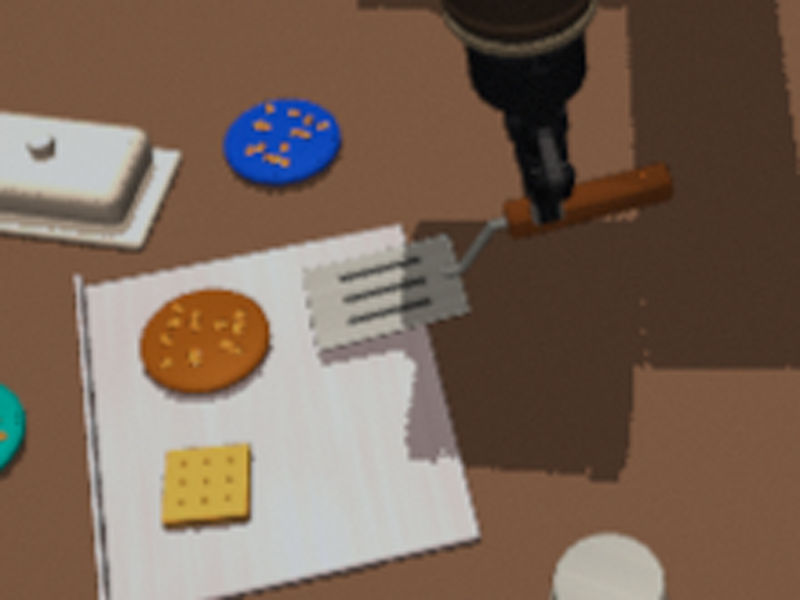

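The top view is blocked by the arm. The scene crop shows the blade's front edge from (305,270) to (320,350), the biscuit centred near (205,340) and a clear gap between them. I'll check that numerically.

```bash
python3 - <<'E'
from h import *
f=lambda px:np.array(px)*.275+[120,130]
for n,p,z in[("fl",(305,270),27),("fr",(320,350),27),("bl",(447,236),33),("br",(468,312),33),("biscuit",(205,338),20),("short",(207,484),19),("lip top robot end",(80,280),22),("lip far",(103,600),22)]: print(n,plane("scene",[f(p)],z).round(1))
print("expected tip",B-78*U)
r=plane("scene",[f((141,340)),f((269,338)),f((205,290)),f((205,392))],16); print(r.round())
E
```

```text
fl [[ 436.8 -220.4]]
fr [[ 511.1 -218.5]]
bl [[ 433.4 -115.4]]
br [[ 506.1 -113.1]]
biscuit [[ 476.8 -296.4]]
short [[ 597.3 -304.4]]
lip top robot end [[ 404.9 -380.4]]
lip far [[ 669.5 -373.5]]
expected tip [ 466.01389609 -222.04288316]
[[ 465. -341.]
 [ 484. -253.]
 [ 430. -294.]
 [ 521. -300.]]
```

```bash
python3 - <<'E'
from h import *
import json
T0=B-78*U
lin((*T0,12),H,3,TIP,60); env.hold(.2); f0=env.observe()["wrist_force"][2]; print("base",f0)
z=12.
while z>3:
    z-=.7; lin((*T0,z),H,3,TIP,20); env.hold(.1); o=env.observe(); f=o["wrist_force"][2]-f0
    print(round(z,1),round(f,2),end="; ")
    if f>4: break
print()
json.dump([z,f0],open("z.json","w"))
s=-78
while s<20:
    s+=14; lin((*(B+s*U),z),H,3,TIP,60); o=env.observe(); F=o["wrist_force"]
    print(s,"ax",round(-F[:2]@U,1),"z",round(F[2]-f0,1),"eez",round(o["ee_pos"][2],1))
    if -F[:2]@U>20: break
st(); save("scene","s3.png",(120,130,340,295),(800,600))
E
```

```text
base -1.8434523855946099
11.3 0.05; 10.6 0.35; 9.9 -0.11; 9.2 0.38; 8.5 0.78; 7.8 0.81; 7.1 1.57; 6.4 1.51; 5.7 2.42; 5.0 2.24; 4.3 1.14; 3.6 2.32; 2.9 2.5; 
-64 ax -1.7 z 2.3 eez 35.3
-50 ax 0.2 z 2.2 eez 35.3
-36 ax -0.6 z 0.9 eez 35.3
-22 ax -0.4 z 1.8 eez 35.3
-8 ax -1.4 z 3.8 eez 35.3
6 ax -0.9 z 1.8 eez 35.3
20 ax -2.0 z 1.9 eez 35.3
 t 16.01 ee [ 463.7 -147.1   35.3] F [-0.3 -2.   0. ] op 18.3
```

View pics/s3.png

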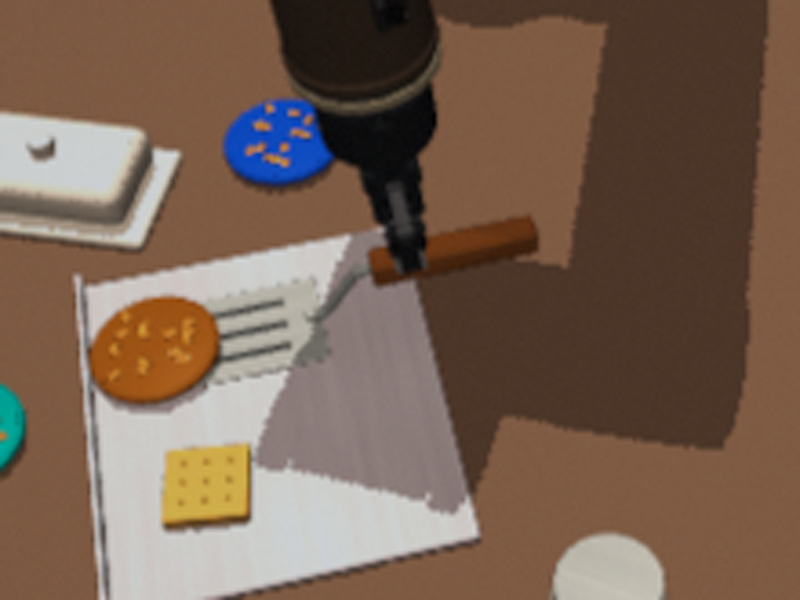

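The biscuit (155,348) is now against the lip with the blade partly beneath it, aligned. I'll push on towards the lip.

```bash
python3 - <<'E'
from h import *
import json
z,f0=json.load(open("z.json"))
s=20
while s<76:
    s+=8; lin((*(B+s*U),z),H,3,TIP,50); o=env.observe(); F=o["wrist_force"]
    print(s,"ax",round(-F[:2]@U,1),"z",round(F[2]-f0,1),"eez",round(o["ee_pos"][2],1))
    if -F[:2]@U>12: break
st(); save("scene","s4.png",(120,130,340,295),(800,600))
E
```

```text
28 ax -0.8 z 1.2 eez 35.3
36 ax -1.1 z 2.3 eez 35.3
44 ax -1.0 z 1.7 eez 35.3
52 ax -1.6 z 1.0 eez 35.3
60 ax -1.6 z 1.7 eez 35.3
68 ax -1.9 z 1.0 eez 35.3
76 ax 9.4 z 4.6 eez 35.2
 t 18.22 ee [ 464.8 -201.9   35.2] F [0.7 9.5 2.7] op 18.1
```

View pics/s4.png

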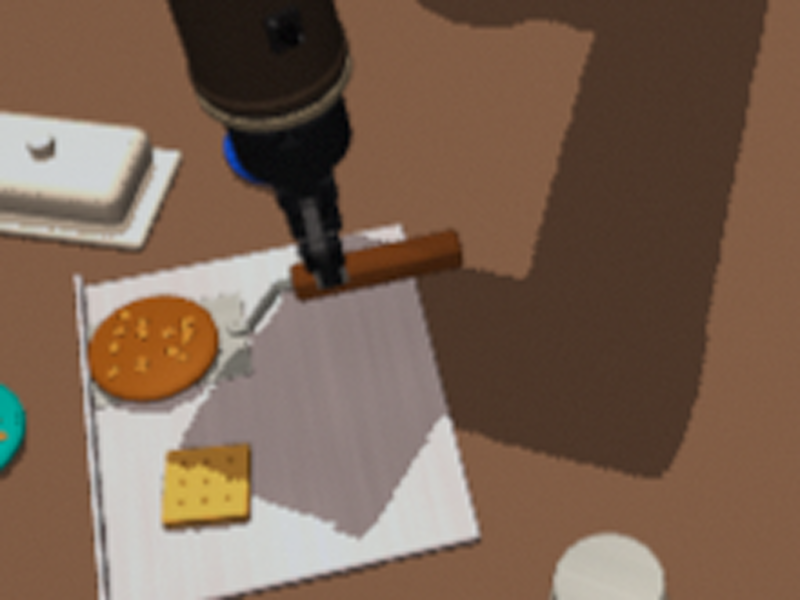

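Axial force rose at the lip and the biscuit sits wholly over the blade. I'll back off slightly and lift.

```bash
python3 - <<'E'
from h import *
s=72
lin((*(B+s*U),3),H,3,TIP,30)
lin((*(B+s*U),22),H,1,TIP,40)
lin((*(B+s*U),60),H,-1,TIP,60); env.hold(.3); st("lifted")
save("scene","s5.png",(120,100,340,265),(800,600))
E
```

```text
lifted t 20.01 ee [ 465.  -196.7   80. ] F [-0.3  0.5 -3.2] op 17.9
```

View pics/s5.png

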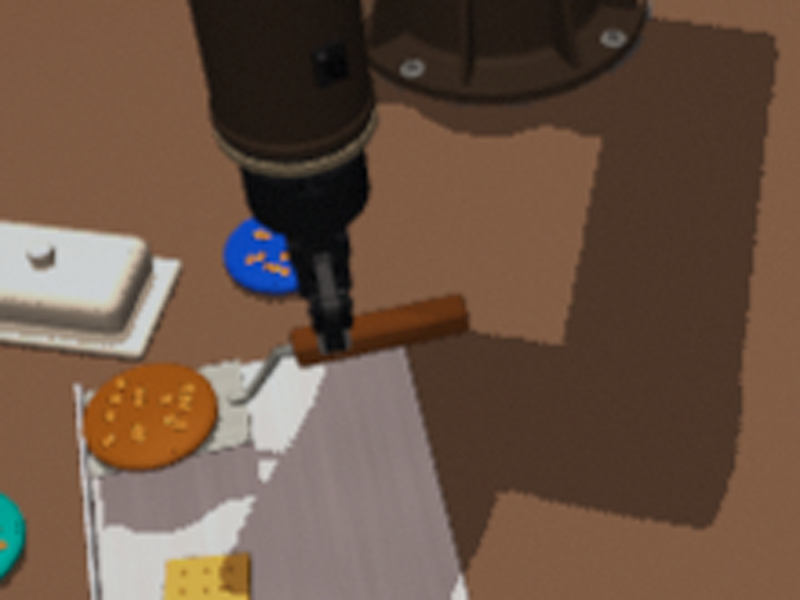

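The biscuit (150,415) rests on the blade, clear of the sheet. I'll carry it to the rack.

```bash
python3 - <<'E'
from h import *
lin((*(B+60*U),90),H,-2,TIP,60)
P=np.array([561,318.])
lin((*P,85),-90,-2,TIP,170); st("over")
lin((*P,40),-90,-1,TIP,50); env.hold(.3); st("low")
save("scene","s6.png",(340,120,560,285),(800,600))
E
```

```text
over t 24.88 ee [561.  493.5 102.2] F [ 0.  -0.8 -3.5] op 17.8
low t 26.17 ee [561.1 493.5  60.5] F [-0.   0.5 -3.4] op 17.9
```

View pics/s6.png

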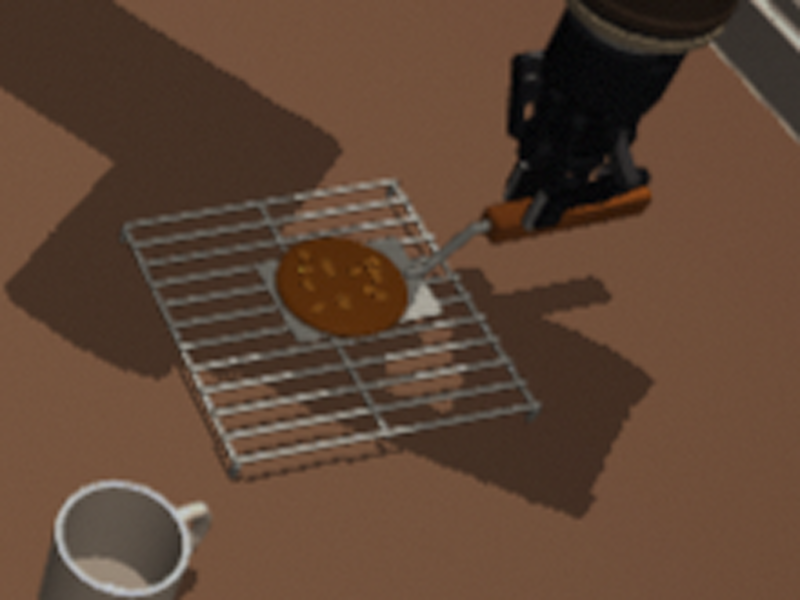

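```bash
python3 - <<'E'
from h import *
f=lambda px:np.array(px)*.275+[340,120]
r=plane("scene",[f(p) for p in [(127,230),(395,187),(533,408),(235,467)]],20); print("rack",r.round(),r.mean(0).round())
for n,p,z in[("bisc",(343,287),50),("tl",(260,266),42),("tr",(298,339),42)]: print(n,plane("scene",[f(p)],z).round())
E
```

```text
rack [[463. 246.]
 [468. 463.]
 [682. 458.]
 [681. 240.]] [573. 352.]
bisc [[573. 360.]]
tl [[536. 316.]]
tr [[604. 314.]]
```

Biscuit is about 8 mm from rack centre and 45 mm behind the blade tip, so I can tip it here.

```bash
python3 - <<'E'
from h import *
P=np.array([561,318.])
lin((*P,28),-90,4,TIP,30)
lin((*P,27),-90,14,TIP,40); st("14")
lin((*P,27),-90,22,TIP,20); st("22")
lin((*P,27),-90,27,TIP,15); env.hold(.3); st("27")
save("scene","s7.png",(340,120,560,285),(800,600))
E
```

```text
14 t 27.39 ee [560.9 482.5  91.8] F [-0.3  0.4 -3.4] op 18.0
22 t 28.77 ee [561.  471.7 114.1] F [ 0.  -0.  -3.2] op 18.1
27 t 30.25 ee [560.9 463.5 127.2] F [ 0.9  0.1 -1.8] op 17.9
```

View pics/s7.png

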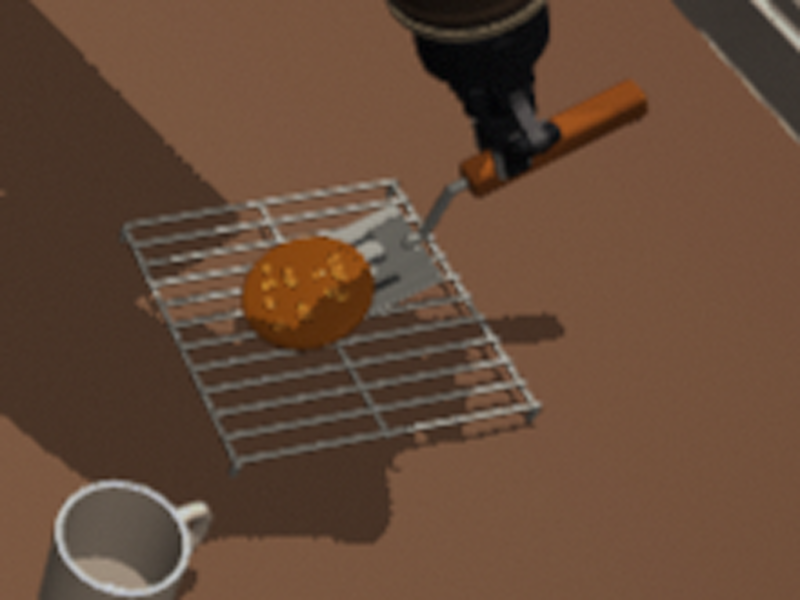

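The biscuit has slid forward to rest with its front edge on the wires and its rear on the blade. I'll draw the turner back from under it.

```bash
python3 - <<'E'
from h import *
P=np.array([561,318.])
lin((*(P+[0,95]),27),-90,27,TIP,40); st("back")
lin((*(P+[0,125]),75),-90,10,TIP,80); env.hold(.2); st("up")
save("scene","s8.png",(340,120,560,285),(800,600))
E
```

```text
back t 32.83 ee [561.  558.2 127.2] F [ 0.7 -0.5 -1.9] op 17.8
up t 33.83 ee [561.4 610.2 128.3] F [-0.4 -0.9 -2.5] op 17.9
```

View pics/s8.png

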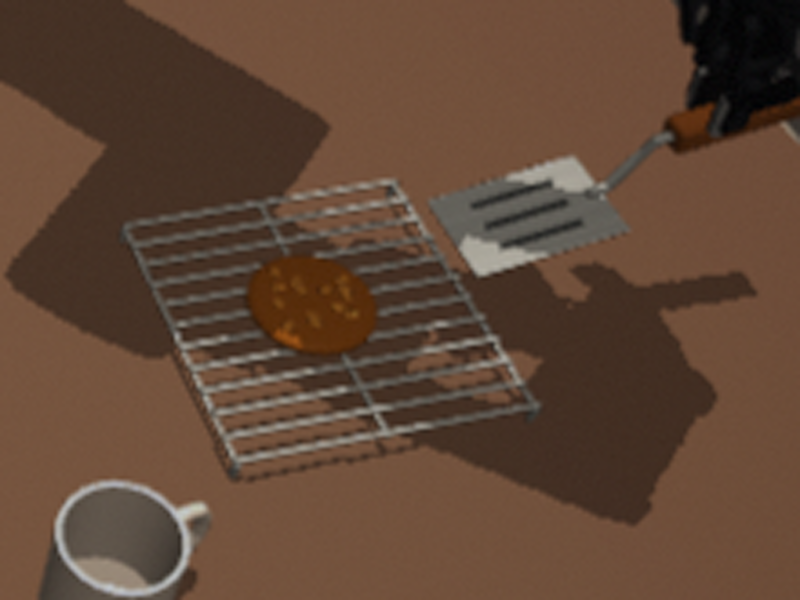

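The biscuit lies flat on the rack, centred at about (313,305). Next I lay the turner on the bare counter between rack and sheet.

```bash
python3 - <<'E'
from h import *
lin((561,443,120),-90,0,TIP,120)
C=(530,-20)
lin((*C,110),-90,0,rate=180)
lin((*C,12),-90,0,rate=100); env.hold(.2); f0=env.observe()["wrist_force"][2]
z=12.
while z>-2:
    z-=1; lin((*C,z),-90,0,rate=20); env.hold(.1); f=env.observe()["wrist_force"][2]-f0; print(z,round(f,2),end="; ")
    if f>2.2: break
st("down"); env.set_gripper(85); env.hold(.3); st("open")
lin((*C,110),-90,0,rate=120); st("up")
env.movej([-0.9,*env.observe()["qpos"][1:]]); env.hold(.3); st("away")
save("top","t9.png",(40,60,500,350),(800,504))
E
```

```text
11.0 0.58; 10.0 1.44; 9.0 1.78; 8.0 0.48; 7.0 0.89; 6.0 1.83; 5.0 2.53; down t 41.06 ee [530.  100.   28.3] F [-0.7 -0.1 -1.2] op 18.2
open t 42.02 ee [530.  100.   28.3] F [ 1.1 -0.4 -0.4] op 84.9
up t 43.04 ee [529.5 100.  132.7] F [1.  0.8 0.1] op 85.0
away t 45.26 ee [ 358.5 -402.3  132.7] F [ 0.  -0.9 -0.5] op 85.3
```

View pics/t9.png

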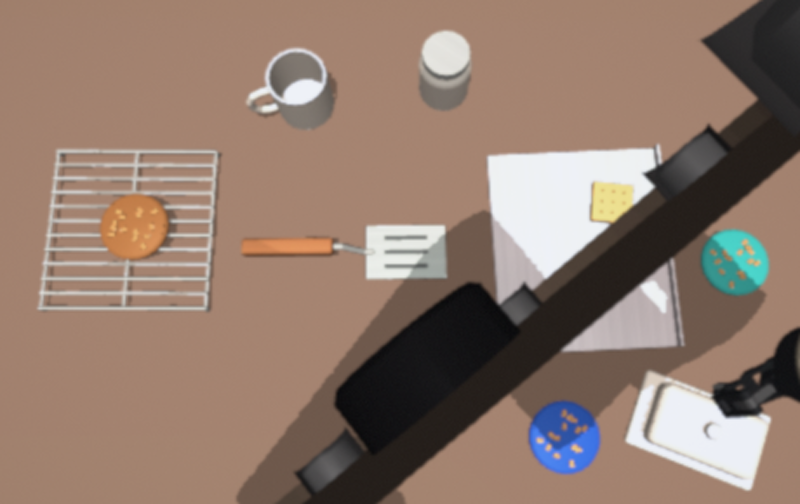

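The top view shows the biscuit at (134,227), near the rack's centre (130,230) and clear of its edges. The turner is released with its blade at (405,252) on bare counter, clear of the sheet (488) and the rack (217). The shortbread, mug, jar and dish are unmoved. I'm handing in.

```bash
python3 -c "
from h import *
print(plane('top',[[134/800*460+40,227/504*290+60]],32), st()['time_s']); env.sign_off()"
```

```text
t 45.31 ee [ 358.5 -402.4  132.7] F [ 0.2 -0.5 -0.6] op 85.2
[[559.828063   343.01331401]] 45.3083
the job is handed in; nothing more can be done
```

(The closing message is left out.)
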